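# Pick the fullest tin of training wire by feel

### The job

Three identical closed tins of bonsai wire stand in the rack under a keeper bar: pull the bar up out of its two spring clips by its wooden pull and lay it down on the bench. Then heft all three tins one after another to feel which is the heaviest, standing the lighter ones back flat in the rack's pockets, and finish while holding the heaviest one up, upright in the gripper, with its underside at least 12 cm above the bench. Keep the tins upright all the time and do not disturb the other things on the bench.

Things in the scene. Friction and masses are not known exactly. Their poses are not given: they have to be found in the camera images.
- rack: birch plywood tin rack fixed to the bench, 96 mm deep (x), 350 mm long (y, the row of tins); origin at the centre of its underside, x axis across the row away from the robot, y along the row to the left. Floor 12 mm above the bench; three square pockets 66 mm wide with rims 6 mm high, centred at y = -95, 0, +95 mm, x = 0. End boards at y = +-165 mm carry the clips
- clip_left (a point): middle of the steel spring clip on the rack's left end board, 104 mm above the bench on the clipped bar's axis; the clip is 14 mm long and reaches 124 mm above the bench. Each clip springs open when the bar is pulled up; both together let go with 5 to 20 N straight up, within 12 mm of travel
- clip_right (a point): the same on the right end board, 330 mm from the left one
- front_strip (a point): middle of a free strip of bench in front of the rack, 115 mm towards the robot from the rack's origin, at bench height; the strip is 120 mm wide (rack's x) and 400 mm long (rack's y)
- bar_grip (a point): keeper bar over the tin lids, 374 mm long: bamboo batten 24 mm wide, 12 mm thick, 290 mm long, with round steel ends 12 mm thick held in the clips, and an upright dark wooden pull on its middle, 16 mm (x) by 60 mm (y), top 46 mm above the bar's underside. This point is in the pull, 34 mm above the underside; y axis along the bar. Weighs 0.14 kg; underside 98 mm above the bench when clipped in
- tin_a_mid (a point): one of three outwardly identical closed round metal tins, 54 mm diameter, 80 mm high, upright in the rack at the start; this point is its centre, half-way up (40 mm above its underside), z axis up along the tin. The letter tells nothing. Inside is a loose coil of wire, unseen and without a pose; with it the tin weighs 0.2 to 0.7 kg; the heaviest (the full coil) outweighs the next by 150 g or more
- tin_b_mid (a point): one of three outwardly identical closed round metal tins, 54 mm diameter, 80 mm high, upright in the rack at the start; this point is its centre, half-way up (40 mm above its underside), z axis up along the tin. The letter tells nothing. Inside is a loose coil of wire, unseen and without a pose; with it the tin weighs 0.2 to 0.7 kg; the heaviest (the full coil) outweighs the next by 150 g or more
- tin_c_mid (a point): one of three outwardly identical closed round metal tins, 54 mm diameter, 80 mm high, upright in the rack at the start; this point is its centre, half-way up (40 mm above its underside), z axis up along the tin. The letter tells nothing. Inside is a loose coil of wire, unseen and without a pose; with it the tin weighs 0.2 to 0.7 kg; the heaviest (the full coil) outweighs the next by 150 g or more
- root_hook: stainless root hook with a dark wooden handle, 245 mm long, lying behind the rack; bystander; origin about the middle of its length on the bench, x axis along it towards the hook
- tweezers: bamboo tweezers 200 mm long, lying on the bench to the left of the rack; bystander; origin about the middle of its length
- paste_jar: small white jar with a black cap, 50 mm across and 50 mm high, standing right of the rack; bystander; origin at the centre of its underside
- wire_coil: copper wire coil, a ring 90 mm across and 14 mm high lying on the bench; bystander; origin at the centre of its underside

How it is judged:
On the way, in this order (a step that is already met when the one before it is completed fails the run):
1. the keeper bar is out of its clips and lies on the bench, off the rack, let go and at rest (height (world z) of bar_grip below 0.042 m and contact force between bar and rack below 0.05 N and contact force between bar and the arm below 0.05 N and contact force between bar and the fingers below 0.05 N and contact force between bar and table above 0.4 N and linear speed of bar below 0.03 m/s), for 0.2 s.
2. at least one of the two lighter tins (with the used coils) has been lifted 15 mm or more to compare it (z of any of used_coil_1, used_coil_2 in the frame of rack above 0.031 m), for 0.2 s.
At the end, for the whole second after the job is handed in: The tin with the full coil (the heaviest) is held still in the gripper, within 20 degrees of upright, underside 108 mm or more above the bench, on nothing else; both tins with used coils stand flat in rack pockets (coils within 12 mm of the row line); keeper bar let go, on the bench (all of step 1 and z of full_coil in the frame of rack above 0.112 m and angle between full_coil's own z axis and vertical below 0.35 rad and linear speed of full_coil below 0.05 m/s and contact force between any of tin_a, tin_b, tin_c and the fingers above 2 N and contact force between each of tin_a, tin_b, tin_c and table below 0.05 N and contact force between each of tin_a, tin_b, tin_c and bar below 0.05 N and contact force between each of tin_a, tin_b, tin_c and pot below 0.05 N and contact force between each of tin_a, tin_b, tin_c and case below 0.05 N and contact force between each of tin_a, tin_b, tin_c and mister below 0.05 N and z of used_coil_1 in the frame of rack between 0.012 and 0.02 m and angle between each of used_coil_1, used_coil_2's own z axis and vertical below 0.06 rad and x of used_coil_1 in the frame of rack between -0.012 and 0.012 m and y of used_coil_1 in the frame of rack between -0.11 and 0.11 m and linear speed of each of used_coil_1, used_coil_2 below 0.03 m/s and z of used_coil_2 in the frame of rack between 0.012 and 0.02 m and x of used_coil_2 in the frame of rack between -0.012 and 0.012 m and y of used_coil_2 in the frame of rack between -0.11 and 0.11 m); the arm keeps its last pose, push and grip.
It fails at once if a tin is tipped by more than 40 degrees (angle between any of tin_a_mid, tin_b_mid, tin_c_mid's own z axis and vertical above 0.7 rad).
It fails at once if another thing on the bench is shifted by more than 30 mm (distance of any of root_hook, tweezers, paste_jar, wire_coil from where it was at the start of the episode above 0.03 m).
It fails at once if a bystander is knocked over (angle between any of root_hook, tweezers, paste_jar, wire_coil's own z axis and vertical above 0.4 rad).
It also fails if it takes over 72 s, if anything falls off the work surface, if the arm or the gripper's body presses on something with over 40 N, if the wrist force passes 120 N, or if a joint passes its speed limit or range.

### The arm

A 6-joint arm with a two-finger parallel gripper is mounted at the origin on the work surface. World frame = base frame: x ahead of the robot, y to its left, z up, the work surface at z = 0. Lengths are in m, angles in rad, forces in N, time in s.
With the tool pointing down it reaches from about 0.375 to 0.975 m from the base axis. Payload 3.8 kg.
Tool frame: the origin (TCP) lies on the centre line of the jaws, within the pads' length; the fingertips stand 14 mm ahead of it and the grasp point (between the pads) lies 5 mm behind it; z points along the fingers, y is the line along which they close (so a half turn about z gives the same grasp; the last joint's range is limited). The gripper opens to 85 mm and grips with 20 to 120 N. Pads are 22 mm wide; open, the fingers measure 114 mm over their backs; the gripper's body (76 mm by 85 mm) begins 54 mm behind the grasp point. The pads swing forward as they close: fully open they stand 13 mm farther back than shut.
Start: joints at [-1.236, 0.264, 1.604, -0, 1.274, -0.037], TCP at [0.245, -0.629, 0.245] pointing down, gripper open.
Joint ranges: [-2.63, 2.63], [-0.94, 2.18], [0.31, 2.57], [-1.31, 4.45], [0, 2.66], [-2.55, 2.55]. Speed limits (rad/s): [2.57, 2.57, 3.14, 3.14, 3.14, 3.14].

### API

Orientations are given as a rotation vector (axis times angle).
In Python, from workcell import bot, eyes, spot_in gives the robot as it stands.
- The arm moves only by the tool carry_out, never from a script. Its argument "series" is text: rows parted by semicolons, each of 4 numbers parted by spaces: the shift along the world's x, y, z in m, then the turn about the world's z in degrees. In form: tx ty tz roll; .... A call has 1 to 20 rows; each row shifts and turns the commanded pose from where the row before left it; what a row does not reach is not made up. A row lasts 1/8 s, in which the tool goes at most 62.5 mm and 10.7 degrees, less where a joint would pass 70% of its speed; a pose out of reach is approached as far as the arm can. A call is refused whole if a number of a shift passes 0.0625 or a number of a turn 10.7, either way. A call with a gripper value outside its range is refused whole. "jaw" is the gripper command: -1 is shut, 1 is fully open, values between are in proportion, set as the call begins (left out, the last holds). The fingers move at their own pace and stop on an object; "grip_force" is the grip in N (left out, the last holds). Time passes only in rows, so rows that do not move let the fingers close. It gives the time, the measured TCP pose, the force, the opening and the grip force at its end, in the units of the state.
- bot.read_state(): the state, without advancing time (a new reading comes with each control period).
- eyes.read_camera(name): name is "scene" or "side" or "wrist"; returns (picture, depth): 480x640x3 uint8, blue, green, red; 480x640 float32, m along the optical axis (not along the pixel's ray), 0 where there is no reading.
- eyes.get_calibration(name): a dict with "K" (3x3 intrinsics, pixels), "distortion" ([k1, k2, p1, p2, k3] as OpenCV has them; the pictures are not rectified), "position" and "rotation" of the camera in the world; the wrist camera has in their place "T_tool_cam" (4x4, takes a point from camera to tool coordinates, whose origin is the TCP and whose axes are the flange's). Camera axes: x right, y down, z forward; pixel columns grow to the right and rows downward; lengths in m; the calibration is good to about 2 mm. A picture is of the moment at which its call begins: read the wrist's pose just before it. get_calibration takes no time and is no camera call.
- bot.finish_job(): hands the job in; it is judged then, once.
Trained networks look in the newest picture that a camera, given by its name, has taken for a name from the list of things; names that differ only in an ending like _2 or _b are one class to them, and where a whole thing is asked for, a point or a joint stands for the part that bears it (a point fixed in the world has none). Each returns a list of dicts, best first, with "score" (0 to 1); they miss things now and then, are a little off and sometimes report something else, mostly with a low value. They report only what shows in the picture. A call takes as long as a camera call.
- spot_in(camera, target): "rect" ([centre column, centre row, width, height] in pixels, round what is visible of it).
The state is a dict: "time": time; "q": joint angles; "joint_vel": joint speeds; "joint_torque": joint torques, N m; "tool_pos": TCP position; "tcp_rot": TCP orientation; "wrist_force": force on the tool from outside, world axes, zero at the start; "torque": the same for the moment, N m; "width": opening from 0.0 (shut) to 1.0 (fully open); "grip_force": force on a finger pad.
Only numpy, scipy, OpenCV 4.12 (cv2) and the standard library are available. Lean on these libraries where they do the work, as an engineer would, in place of code of your own. Each camera call takes 0.05 s, during which the arm holds its last target. There are 200 camera calls.

## Working session

There is one attempt and no reset: what is moved stays moved. The work goes in short steps, Python scripts to look and compute and a tool call to move; the robot and the scene stay as the last step left them, time stands still between calls to the robot, and variables do not carry over. Pictures are saved under pics/ and viewed, at most 10 in all, crops included, and the job is handed in when it is done.

Besides the shell and the picture viewer there is one more tool, called after "Call:" as a command line: name --argument value ..., lists and objects as JSON in quotes. carry_out: Moves the arm, as the interface text tells. Its arguments: {"type":"object","properties":{"series":{"type":"string"},"jaw":{"type":"number"},"grip_force":{"type":"number"}},"required":["series"]}

```bash
mkdir -p pics; ls; cat > h.py <<'E'
import numpy as np, cv2
from scipy.spatial.transform import Rotation as R
from workcell import bot, eyes, spot_in
def cam(name):
    s=bot.read_state(); c=eyes.get_calibration(name); img,d=eyes.read_camera(name)
    K=np.array(c["K"]);D=np.array(c["distortion"])
    if name=="wrist":
        T=np.eye(4);T[:3,:3]=R.from_rotvec(s["tcp_rot"]).as_matrix();T[:3,3]=s["tool_pos"]
        T=T@np.array(c["T_tool_cam"])
    else:
        T=np.eye(4);r=np.array(c["rotation"]);T[:3,:3]=r if r.shape==(3,3) else R.from_rotvec(r).as_matrix();T[:3,3]=c["position"]
    return img,d,K,D,T
def cloud(d,K,D,T):
    v,u=np.mgrid[:480,:640]
    n=cv2.undistortPoints(np.stack([u.ravel(),v.ravel()],1).astype(np.float64)[:,None],K,D)[:,0]
    z=d.ravel()
    P=np.c_[n[:,0]*z,n[:,1]*z,z]@T[:3,:3].T+T[:3,3]
    P[z==0]=np.nan
    return P.reshape(480,640,3)
E
python3 - <<'E'
from h import *
print(bot.read_state())
for n in ["scene","side"]:
    img,d,K,D,T=cam(n); cv2.imwrite(f"pics/{n}0.png",img); P=cloud(d,K,D,T); np.save(f"{n}0.npy",P)
    print(n,T.round(3).tolist())
    for t in ["bar_grip","rack","tin_a_mid","paste_jar","wire_coil","tweezers","root_hook"]:
        for r in spot_in(n,t)[:3]:
            c=r["rect"];p=P[int(c[1]),int(c[0])]
            print(n,t,round(r["score"],2),np.round(c),p.round(3))
E
```

```text
pics
{'time': 0.0, 'q': array([-1.23588614e+00,  2.64739837e-01,  1.60542477e+00, -1.26686544e-06,
        1.27370426e+00, -3.69043764e-02]), 'joint_vel': array([-0.00124947, -0.00078324,  0.00047796,  0.00034237, -0.00082999,
        0.00116135]), 'joint_torque': array([ 2.13362917e-03, -5.15106869e+01, -3.67313147e+01,  2.50370067e-04,
        1.28981398e-02, -1.70534486e-05]), 'tool_pos': array([ 0.24498817, -0.62819234,  0.24394356]), 'tcp_rot': array([-3.08524754e+00, -5.80271035e-01,  5.32286954e-04]), 'wrist_force': array([-0.07177843,  0.26613174, -0.24164663]), 'torque': array([ 0.00763207,  0.00356994, -0.0273653 ]), 'grip_force': 0.0, 'width': 1.001618814600134}
scene [[-0.837, 0.453, -0.307, 0.964], [0.547, 0.692, -0.471, 0.578], [-0.001, -0.562, -0.827, 1.153], [0.0, 0.0, 0.0, 1.0]]
scene bar_grip 0.67 [291. 226.  51. 128.] [ 0.608 -0.063  0.119]
scene rack 0.56 [290. 237.  77. 156.] [ 0.621 -0.051  0.101]
scene tin_a_mid 0.77 [299. 266.  25.  36.] [0.641 0.022 0.095]
scene paste_jar 0.9 [248. 162.  16.  24.] [ 0.57  -0.339  0.046]
scene wire_coil 0.7 [266. 141.  34.  24
[... 152 characters left out ...]
003]
side [[0.99, -0.094, 0.103, 0.473], [-0.139, -0.648, 0.749, -0.828], [-0.003, -0.756, -0.655, 0.821], [0.0, 0.0, 0.0, 1.0]]
side bar_grip 0.57 [330. 266.  22. 125.] [ 0.585 -0.125  0.108]
side rack 0.7 [331. 279.  60. 154.] [ 0.584 -0.162  0.111]
side tin_a_mid 0.65 [335. 243.  21.  35.] [ 0.602 -0.094  0.143]
side paste_jar 0.8 [336. 389.  29.  38.] [ 0.561 -0.369  0.048]
side wire_coil 0.63 [293. 429.  48.  61.] [ 0.477 -0.408  0.   ]
side tweezers 0.49 [350. 217.  69.  10.] [0.686 0.158 0.003]
side tweezers 0.17 [335. 270.  27.  38.] [ 0.594 -0.136  0.109]
side root_hook 0.78 [376. 310.  27.  87.] [ 0.68  -0.176  0.011]
side root_hook 0.35 [330. 279.  58. 156.] [ 0.579 -0.162  0.108]
```

```bash
python3 - <<'E'
from h import *
a=cv2.imread("pics/scene0.png")[100:400,180:400];b=cv2.imread("pics/side0.png")[180:480,220:440]
cv2.imwrite("pics/both.png",cv2.resize(np.hstack([a,b]),(800,545)))
for n in ["scene","side"]:
    P=np.load(n+"0.npy").reshape(-1,3)
    m=(P[:,0]>.45)&(P[:,0]<.75)&(P[:,1]>-.33)&(P[:,1]<.13)
    for lo,hi in [(.1,.117),(.137,.15),(.085,.102),(.07,.2)]:
        Q=P[m&(P[:,2]>lo)&(P[:,2]<hi)][:,:2].astype(np.float32)
        print(n,lo,hi,len(Q),cv2.minAreaRect(Q),Q.mean(0), np.median(Q,0))
E
```

```text
scene 0.1 0.117 1240 ((0.5988665223121643, -0.08975867927074432), (0.3770281672477722, 0.03893428295850754), 74.61469268798828) [ 0.60430735 -0.0729765 ] [ 0.61131394 -0.0463695 ]
scene 0.137 0.15 162 ((0.5989193320274353, -0.08929562568664551), (0.0595068484544754, 0.015868622809648514), 76.03945922851562) [ 0.5995437  -0.08812936] [ 0.59968615 -0.0882879 ]
scene 0.085 0.102 681 ((0.6001348495483398, -0.08401073515415192), (0.35909172892570496, 0.054089657962322235), 74.82842254638672) [ 0.6057748  -0.07773425] [ 0.6062123  -0.08099284]
scene 0.07 0.2 2534 ((0.5985819101333618, -0.08968128263950348), (0.37701714038848877, 0.08991909772157669), 74.70073699951172) [ 0.6056774  -0.07329986] [ 0.6077057  -0.06769668]
side 0.1 0.117 1189 ((0.5976260304450989, -0.09071269631385803), (0.3774888217449188, 0.02909220941364765), 74.64049530029297) [ 0.58819973 -0.1269958 ] [ 0.5801087  -0.15604664]
side 0.137 0.15 156 ((0.596967875957489, -0.09229731559753418), (0.0632660984992981, 0.01579105295240879), 74.7375717163086) [ 0.5966138  -0.09504113] [ 0.5962758  -0.09452747]
side 0.085 0.102 736 ((0.5952654480934143, -0.0986366719007492), (0.35811376571655273, 0.05348888412117958), 75.03821563720703) [ 0.5922429  -0.11866103] [ 0.58998084 -0.11261582]
side 0.07 0.2 2634 ((0.5969110131263733, -0.0905144214630127), (0.37750378251075745, 0.08828409016132355), 74.77579498291016) [ 0.5897247  -0.12483609] [ 0.5871786  -0.13485429]
```

View pics/both.png

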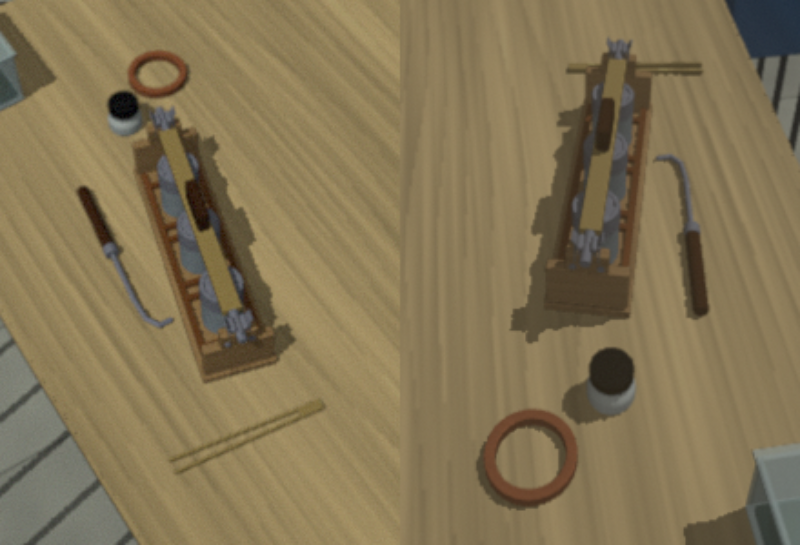

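The bar runs from the near-right to the far-left of the rack, with the pull in the middle. The fit puts the rack centre at about (0.598, -0.090) and its yaw at about -15.3°. The front strip is clear. I'll move above the pull.

Call:
carry_out --series "0.0253 0.0385 0 3.82;0.0253 0.0385 0 3.82;0.0253 0.0385 0 3.82;0.0253 0.0385 0 3.82;0.0253 0.0385 0 3.82;0.0253 0.0385 0 3.82;0.0253 0.0385 0 3.82;0.0253 0.0385 0 3.82;0.0253 0.0385 0 3.82;0.0253 0.0385 0 3.82;0.0253 0.0385 0 3.82;0.0253 0.0385 0 3.82;0.0253 0.0385 0 3.82;0.0253 0.0385 0 3.82;0 0 0 0;0 0 0 0;0 0 0 0" --jaw 1

```text
time: 2.92
tool_pos: [0.5988, -0.0909, 0.2453]
tcp_rot: [2.497, 1.906, -0.001]
wrist_force: [1.2, -0.0, 0.2]
width: 1.0
grip_force: 0.0
```

```bash
cat > look.py <<'E'
from h import *
import sys
s=bot.read_state(); Rm=R.from_rotvec(s["tcp_rot"]).as_matrix()
print(s["time"],s["tool_pos"],"ydir",np.degrees(np.arctan2(Rm[1,1],Rm[0,1])),"zdir",Rm[:,2].round(3),s["wrist_force"],s["width"],s["q"].round(2))
img,d,K,D,T=cam("wrist"); cv2.imwrite(f"pics/{sys.argv[1]}.png",img); P=cloud(d,K,D,T); np.save("w.npy",P)
E
python3 look.py w1; python3 - <<'E'
from h import *
P=np.load("w.npy").reshape(-1,3)
m=(P[:,0]>.45)&(P[:,0]<.75)&(P[:,1]>-.33)&(P[:,1]<.13)
for lo,hi in [(.103,.117),(.137,.15),(.085,.098)]:
    Q=P[m&(P[:,2]>lo)&(P[:,2]<hi)].astype(np.float32)
    if len(Q)>5: print(lo,hi,len(Q),cv2.minAreaRect(Q[:,:2]),np.median(Q,0))
E
```

```text
2.925 [ 0.59882994 -0.09088924  0.24526863] ydir -15.300703959052782 zdir [-0. -0. -1.] [ 1.18341117 -0.02640447  0.24744409] 0.9995953165157274 [-0.19  0.13  1.76 -0.    1.25  0.08]Traceback (most recent call last):
  File "<stdin>", line 6, in <module>
cv2.error: OpenCV(4.12.0) /io/opencv/modules/imgproc/src/convhull.cpp:143: error: (-215:Assertion failed) total >= 0 && (depth == CV_32F || depth == CV_32S) in function 'convexHull'
```

```bash
python3 - <<'E'
from h import *
P=np.load("w.npy").reshape(-1,3)
m=(P[:,0]>.45)&(P[:,0]<.75)&(P[:,1]>-.33)&(P[:,1]<.13)
print(np.isnan(P[:,0]).mean())
for lo,hi in [(.103,.117),(.137,.15),(.085,.098)]:
    Q=P[m&(P[:,2]>lo)&(P[:,2]<hi)].astype(np.float32)
    if len(Q)>5: print(lo,hi,len(Q),cv2.minAreaRect(np.ascontiguousarray(Q[:,:2])),np.median(Q,0))
E
```

```text
0.003837890625
0.103 0.117 13284 ((0.5922974348068237, -0.11766485869884491), (0.3180440366268158, 0.02693292871117592), 74.25181579589844) [ 0.60789835 -0.05474573  0.10970938]
0.137 0.15 2704 ((0.5983330607414246, -0.09210609644651413), (0.059252139180898666, 0.016017667949199677), 74.29927825927734) [ 0.598902   -0.08978546  0.1433501 ]
0.085 0.098 6654 ((0.5920734405517578, -0.11792364716529846), (0.2902579605579376, 0.05393347889184952), 74.87793731689453) [ 0.6018908  -0.08649243  0.09102277]
```

View pics/w1.png

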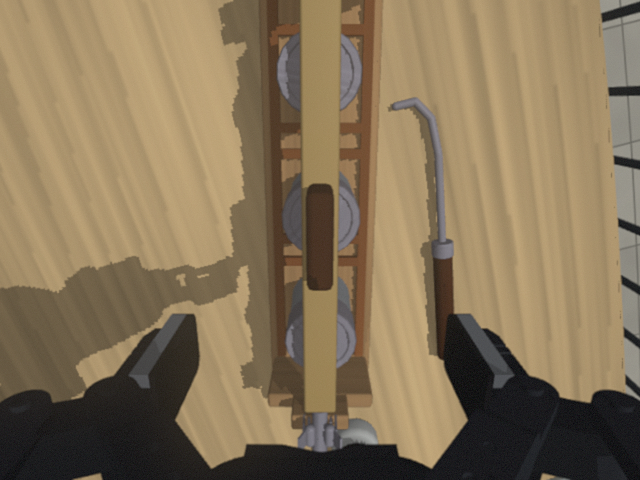

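The wrist view shows the pull at about pixel (320, 237), centred between the fingers. It agrees with the earlier fix at (0.598, -0.091), with its top at 0.143. I'll go down and grip.

Call:
carry_out --series "0 0 -0.02 0;0 0 -0.02 0;0 0 -0.02 0;0 0 -0.02 0;0 0 -0.02 0;0 0 -0.014 0;0 0 0 0;0 0 0 0" --jaw 1

```text
time: 3.98
tool_pos: [0.6, -0.09, 0.1319]
tcp_rot: [2.495, 1.907, 0.001]
wrist_force: [-0.4, -0.9, 0.1]
width: 0.997
grip_force: 0.0
```

Call:
carry_out --series "0 0 0 0;0 0 0 0;0 0 0 0;0 0 0 0;0 0 0 0;0 0 0 0;0 0 0 0;0 0 0 0" --jaw -1 --grip_force 80

```text
time: 4.97
tool_pos: [0.5994, -0.0898, 0.1316]
tcp_rot: [2.496, 1.908, 0.0]
wrist_force: [-1.8, 0.5, 4.6]
width: 0.167
grip_force: 79.1
```

Call:
carry_out --series "0 0 0.003 0;0 0 0.003 0;0 0 0.003 0;0 0 0.003 0;0 0 0.003 0;0 0 0.003 0;0 0 0.01 0;0 0 0.015 0;0 0 0.015 0;0 0 0.015 0;0 0 0 0;0 0 0 0"

```text
time: 6.48
tool_pos: [0.5992, -0.0898, 0.2041]
tcp_rot: [-2.496, -1.908, 0.0]
wrist_force: [0.2, 1.0, -0.3]
width: 0.172
grip_force: 79.7
```

```bash
python3 look.py w2; python3 - <<'E'
from h import *
for n in ["scene"]:
    img,d,K,D,T=cam(n); cv2.imwrite("pics/scene1.png",cv2.resize(img[100:400,180:400],(587,800))[:600])
    P=cloud(d,K,D,T).reshape(-1,3)
    m=(P[:,0]>.45)&(P[:,0]<.75)&(P[:,1]>-.33)&(P[:,1]<.13)
P=np.load("w.npy").reshape(-1,3)
for lo,hi in [(.15,.165),(.165,.19),(.085,.098)]:
    Q=P[(abs(P[:,0]-.6)<.12)&(P[:,2]>lo)&(P[:,2]<hi)].astype(np.float32)
    if len(Q)>5: print(lo,hi,len(Q),cv2.minAreaRect(np.ascontiguousarray(Q[:,:2])),np.median(Q,0))
E
```

```text
6.475 [ 0.59919566 -0.0898101   0.20409567] ydir -15.217217249255102 zdir [-0.  0. -1.] [ 0.16068076  1.00372727 -0.31769871] 0.1717569091929055 [-0.19  0.16  1.8   0.    1.18  0.08]
0.165 0.19 18713 ((0.6042136549949646, -0.0733644962310791), (0.18009434640407562, 0.024224411696195602), 74.67860412597656) [ 0.616576   -0.02676168  0.18212613]
0.085 0.098 2636 ((0.5932857990264893, -0.11399297416210175), (0.273742139339447, 0.05384450778365135), 75.13196563720703) [ 0.60618746 -0.01095952  0.09131344]
```

View pics/w2.png

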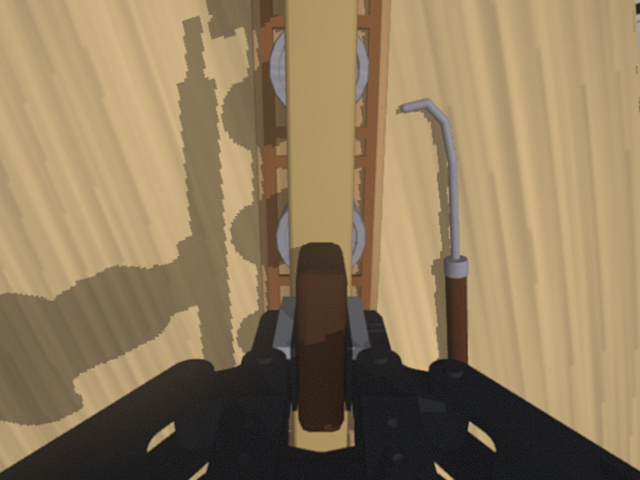

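The bar is out of its clips and hangs level, with its top at 0.182. I'll carry it 120 mm towards the robot and lower it.

Call:
carry_out --series "-0.0193 0.0053 0 0;-0.0193 0.0053 0 0;-0.0193 0.0053 0 0;-0.0193 0.0053 0 0;-0.0193 0.0053 0 0;-0.0193 0.0053 0 0;0 0 0 0;0 0 -0.025 0;0 0 -0.025 0;0 0 -0.025 0;0 0 -0.025 0;0 0 -0.025 0;0 0 -0.02 0;0 0 -0.01 0;0 0 -0.006 0;0 0 -0.004 0;0 0 0 0;0 0 0 0"

```text
time: 8.82
tool_pos: [0.4842, -0.0582, 0.0399]
tcp_rot: [2.495, 1.907, 0.001]
wrist_force: [0.0, -0.1, -2.0]
width: 0.172
grip_force: 79.7
```

Call:
carry_out --series "0 0 -0.002 0;0 0 -0.002 0;0 0 0 0;0 0 0 0"

```text
time: 9.32
tool_pos: [0.4836, -0.0581, 0.0353]
tcp_rot: [-2.496, -1.908, 0.0]
wrist_force: [-0.1, -0.3, -2.0]
width: 0.169
grip_force: 79.7
```

Call:
carry_out --series "0 0 -0.0015 0;0 0 0 0;0 0 0 0"

```text
time: 9.7
tool_pos: [0.4837, -0.0581, 0.0338]
tcp_rot: [2.496, 1.908, 0.0]
wrist_force: [0.4, -0.8, -0.9]
width: 0.174
grip_force: 79.6
```

Call:
carry_out --series "0 0 0 0;0 0 0 0;0 0 0 0;0 0 0 0;0 0 0 0;0 0 0 0;0 0 0 0" --jaw 0.3

```text
time: 10.58
tool_pos: [0.4836, -0.0581, 0.0338]
tcp_rot: [-2.496, -1.908, 0.0]
wrist_force: [0.0, -0.7, -0.1]
width: 0.65
grip_force: 0.0
```

Call:
carry_out --series "0 0 0.02 0;0 0 0.03 0;0 0 0.04 0;0 0 0.04 0;0 0 0.05 0;0 0 0 0;0 0 0 0" --jaw 1

```text
time: 11.45
tool_pos: [0.4834, -0.058, 0.2136]
tcp_rot: [2.496, 1.908, 0.0]
wrist_force: [0.4, 0.4, 0.2]
width: 0.997
grip_force: 0.0
```

```bash
python3 look.py w3; python3 - <<'E'
from h import *
from scipy.optimize import least_squares
def fit(P,c):
    m=(abs(P[:,2]-.091)<.006)&(np.hypot(P[:,0]-c[0],P[:,1]-c[1])<.036)
    Q=np.ascontiguousarray(P[m][:,:2].astype(np.float32))
    return (len(Q),cv2.minEnclosingCircle(Q),np.median(P[m],0)) if len(Q)>5 else None
Ps={"w":np.load("w.npy").reshape(-1,3)}
for n in ["scene","side"]:
    img,d,K,D,T=cam(n);cv2.imwrite(f"pics/{n}2.png",img); Ps[n]=cloud(d,K,D,T).reshape(-1,3)
for n,P in Ps.items():
    for k in (-1,0,1): print(n,k,fit(P,(.598+k*.025,-.0905+k*.0917)))
    m=(P[:,0]>.38)&(P[:,0]<.545)&(P[:,1]>-.27)&(P[:,1]<.15)&(P[:,2]>.007)&(P[:,2]<.016)
    Q=np.ascontiguousarray(P[m][:,:2].astype(np.float32)); print(len(Q),cv2.minAreaRect(Q) if len(Q) else 0)
E
```

```text
11.45 [ 0.48338656 -0.05803776  0.2135999 ] ydir -15.218533957173392 zdir [ 0. -0. -1.] [0.35132417 0.357775   0.24573287] 0.9971541595041898 [-0.17 -0.07  2.03 -0.    1.18  0.09]
w -1 (727, ((0.5868449211120605, -0.17612998187541962), 0.022480705752968788), array([ 0.59196811, -0.17184162,  0.09122411]))
w 0 (5749, ((0.5991648435592651, -0.09136118739843369), 0.027733514085412025), array([ 0.59856952, -0.08988917,  0.09081492]))
w 1 (7638, ((0.6231199502944946, -0.00029507308499887586), 0.027625707909464836), array([0.62212222, 0.00066748, 0.09081844]))
11398 ((0.5033957362174988, -0.08168423175811768), (0.33192816376686096, 0.11396937072277069), 84.3696517944336)
scene -1 (340, ((0.5734319090843201, -0.18055765330791473), 0.029046475887298584), array([ 0.57418069, -0.18042802,  0.09025952]))
scene 0 (386, ((0.6004977226257324, -0.09009157121181488), 0.02922789938747883), array([ 0.59997379, -0.08829883,  0.09001023]))
scene 1 (422, ((0.6217417120933533, 0.003217178164049983), 0.02920970693230629), array([0.62399754, 0.00303637, 0.09047656]))
1027 ((0.48153024911880493, -0.06735792756080627), (0.3915639817714691, 0.15997904539108276), 80.02356719970703)
side -1 (458, ((0.5729883909225464, -0.18366572260856628), 0.027656543999910355), array([ 0.57231532, -0.18482152,  0.09004864]))
side 0 (371, ((0.5968617796897888, -0.09060809761285782), 0.028615478426218033), array([ 0.59738008, -0.09250111,  0.08962901]))
side 1 (309, ((0.6227362155914307, 0.00022194907069206238), 0.028434939682483673), array([ 0.62142923, -0.0014852 ,  0.08964402]))
1121 ((0.5058672428131104, -0.06609998643398285), (0.3719996511936188, 0.11463117599487305), 84.02532196044922)
```

Call:
carry_out --series "0.0279 0.0117 0 0;0.0279 0.0117 0 0;0.0279 0.0117 0 0;0.0279 0.0117 0 0;0.0279 0.0117 0 0;0 0 0 0;0 0 -0.03 0;0 0 -0.03 0;0 0 -0.03 0;0 0 -0.03 0;0 0 -0.02 0;0 0 -0.012 0;0 0 -0.005 0;0 0 0 0;0 0 0 0"

```text
time: 13.48
tool_pos: [0.6241, 0.0004, 0.058]
tcp_rot: [2.495, 1.907, 0.002]
wrist_force: [-0.3, -0.3, -0.2]
width: 1.003
grip_force: 0.0
```

```bash
python3 - <<'E'
from h import *
a=cv2.imread("pics/scene2.png")[100:400,180:400]
img,d,K,D,T=cam("side");b=img[180:480,220:440]
cv2.imwrite("pics/both2.png",cv2.resize(np.hstack([a,b]),(800,545)))
print(bot.read_state()["tool_pos"],bot.read_state()["wrist_force"])
E
```

```text
[6.23997758e-01 3.93354321e-04 5.79299333e-02] [ 0.04367589 -0.41797677  0.80170607]
```

View pics/both2.png

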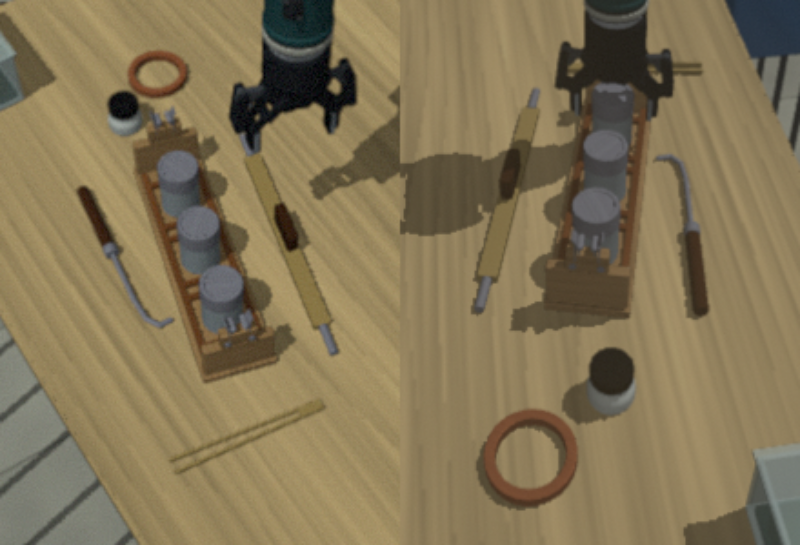

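The bar lies flat in the front strip, and the gripper straddles the left tin (right panel, about (610, 110)). I'll grip, lift 50 mm and weigh it.

Call:
carry_out --series "0 0 0 0;0 0 0 0;0 0 0 0;0 0 0 0;0 0 0 0;0 0 0 0;0 0 0 0" --jaw -1 --grip_force 50

```text
time: 14.4
tool_pos: [0.6236, 0.0004, 0.0576]
tcp_rot: [2.496, 1.907, 0.001]
wrist_force: [-1.8, 0.4, 6.1]
width: 0.625
grip_force: 53.3
```

Call:
carry_out --series "0 0 0.005 0;0 0 0.01 0;0 0 0.01 0;0 0 0.01 0;0 0 0.01 0;0 0 0.005 0;0 0 0 0;0 0 0 0;0 0 0 0;0 0 0 0;0 0 0 0"

```text
time: 15.78
tool_pos: [0.623, 0.0004, 0.1066]
tcp_rot: [-2.496, -1.908, 0.0]
wrist_force: [-0.9, -0.1, -2.4]
width: 0.628
grip_force: 53.0
```

```bash
cat > wt.py <<'E'
from h import *
f=[]
for i in range(6):
    eyes.read_camera("wrist"); s=bot.read_state(); f.append(s["wrist_force"]); t=s["joint_torque"]
print(s["time"],s["tool_pos"],np.mean(f,0).round(2),np.std(f,0).round(2),t.round(2),s["width"])
E
python3 wt.py
```

```text
16.075 [6.23137469e-01 4.34248728e-04 1.06815763e-01] [-0.23  0.24 -2.41] [0.37 0.52 0.34] [  0.   -50.14 -33.86   0.    -0.    -0.  ] 0.6266543587115413
```

The left tin weighs about 0.25 kg, so it is a light one. I'll set it back and go to the middle tin.

Call:
carry_out --series "0 0 -0.01 0;0 0 -0.01 0;0 0 -0.01 0;0 0 -0.01 0;0 0 -0.005 0;0 0 -0.003 0;0 0 -0.0015 0;0 0 0 0;0 0 0 0;0 0 0 0"

```text
time: 17.32
tool_pos: [0.6235, 0.0004, 0.0576]
tcp_rot: [2.496, 1.907, 0.001]
wrist_force: [0.1, 1.2, -1.3]
width: 0.631
grip_force: 53.1
```

Call:
carry_out --series "0 0 -0.0005 0;0 0 0 0;0 0 0 0;0 0 0 0;0 0 0 0;0 0 0 0;0 0 0 0" --jaw 1

```text
time: 18.2
tool_pos: [0.6231, 0.0004, 0.0568]
tcp_rot: [-2.496, -1.908, 0.0]
wrist_force: [0.5, 0.6, 0.3]
width: 0.996
grip_force: 0.0
```

Call:
carry_out --series "0 0 0.025 0;0 0 0.03 0;0 0 0.03 0;0 0 0 0;-0.006 -0.0228 0 0;-0.006 -0.0228 0 0;-0.006 -0.0228 0 0;-0.006 -0.0228 0 0;0 0 0 0;0 0 -0.03 0;0 0 -0.03 0;0 0 -0.02 0;0 0 -0.005 0;0 0 0 0;0 0 0 0"

```text
time: 20.08
tool_pos: [0.6002, -0.0909, 0.0581]
tcp_rot: [2.495, 1.907, 0.002]
wrist_force: [1.0, 0.4, 0.4]
width: 1.002
grip_force: 0.0
```

Call:
carry_out --series "0 0 0 0;0 0 0 0;0 0 0 0;0 0 0 0;0 0 0 0;0 0 0 0;0 0 0 0" --jaw -1 --grip_force 50

```text
time: 20.95
tool_pos: [0.5995, -0.0908, 0.058]
tcp_rot: [2.496, 1.907, 0.001]
wrist_force: [-1.7, 0.7, 5.2]
width: 0.631
grip_force: 53.7
```

Call:
carry_out --series "0 0 0.005 0;0 0 0.01 0;0 0 0.01 0;0 0 0.01 0;0 0 0.01 0;0 0 0.005 0;0 0 0 0;0 0 0 0;0 0 0 0;0 0 0 0;0 0 0 0"

```text
time: 22.32
tool_pos: [0.599, -0.0908, 0.1065]
tcp_rot: [-2.496, -1.908, 0.0]
wrist_force: [-0.1, 0.0, -5.3]
width: 0.628
grip_force: 53.8
```

```bash
python3 wt.py
```

```text
22.625 [ 0.59914036 -0.09077923  0.10679273] [-0.08 -0.07 -5.73] [0.66 0.5  0.4 ] [ -0.   -50.24 -35.19   0.     0.    -0.  ] 0.6329506086183289
```

The middle tin weighs about 0.57 kg. I'll set it back and weigh the right one.

Call:
carry_out --series "0 0 -0.01 0;0 0 -0.01 0;0 0 -0.01 0;0 0 -0.01 0;0 0 -0.005 0;0 0 -0.003 0;0 0 -0.0015 0;0 0 0 0;0 0 0 0;0 0 0 0"

```text
time: 23.88
tool_pos: [0.5994, -0.0908, 0.058]
tcp_rot: [2.496, 1.907, 0.001]
wrist_force: [-3.6, 0.7, 2.0]
width: 0.628
grip_force: 54.2
```

Call:
carry_out --series "0 0 -0.0005 0;0 0 0 0;0 0 0 0;0 0 0 0;0 0 0 0;0 0 0 0;0 0 0 0" --jaw 1

```text
time: 24.75
tool_pos: [0.5991, -0.0908, 0.0568]
tcp_rot: [-2.496, -1.908, -0.0]
wrist_force: [-0.4, -0.1, 0.2]
width: 1.0
grip_force: 0.0
```

Call:
carry_out --series "0 0 0.025 0;0 0 0.03 0;0 0 0.03 0;0 0 0 0;-0.0064 -0.0228 0 0;-0.0064 -0.0228 0 0;-0.0064 -0.0228 0 0;-0.0064 -0.0228 0 0;0 0 0 0;0 0 -0.03 0;0 0 -0.03 0;0 0 -0.02 0;0 0 -0.005 0;0 0 0 0;0 0 0 0"

```text
time: 26.62
tool_pos: [0.5747, -0.1823, 0.0581]
tcp_rot: [2.494, 1.907, 0.002]
wrist_force: [0.7, 0.1, -0.2]
width: 0.999
grip_force: 0.0
```

Call:
carry_out --series "0 0 0 0;0 0 0 0;0 0 0 0;0 0 0 0;0 0 0 0;0 0 0 0;0 0 0 0" --jaw -1 --grip_force 50

```text
time: 27.5
tool_pos: [0.5742, -0.1823, 0.058]
tcp_rot: [2.495, 1.907, 0.001]
wrist_force: [-1.2, 0.1, 6.5]
width: 0.625
grip_force: 53.4
```

Call:
carry_out --series "0 0 0.005 0;0 0 0.01 0;0 0 0.01 0;0 0 0.01 0;0 0 0.01 0;0 0 0.005 0;0 0 0 0;0 0 0 0;0 0 0 0;0 0 0 0;0 0 0 0"

```text
time: 28.88
tool_pos: [0.5734, -0.1819, 0.1065]
tcp_rot: [-2.496, -1.908, 0.0]
wrist_force: [-0.8, 1.1, -3.4]
width: 0.628
grip_force: 53.1
```

```bash
python3 wt.py
```

```text
29.175 [ 0.57352727 -0.18197871  0.1067782 ] [-0.09  0.26 -3.27] [0.67 0.35 0.5 ] [ -0.   -47.97 -33.72   0.     0.    -0.  ] 0.623831300227027
```

The right tin weighs about 0.34 kg, so the middle one is the heaviest. I'll set this one back and lift the middle one.

Call:
carry_out --series "0 0 -0.01 0;0 0 -0.01 0;0 0 -0.01 0;0 0 -0.01 0;0 0 -0.005 0;0 0 -0.003 0;0 0 -0.0015 0;0 0 0 0;0 0 0 0;0 0 0 0"

```text
time: 30.42
tool_pos: [0.5738, -0.1821, 0.058]
tcp_rot: [2.496, 1.907, 0.001]
wrist_force: [-3.1, 0.9, 6.1]
width: 0.628
grip_force: 53.4
```

Call:
carry_out --series "0 0 -0.0005 0;0 0 0 0;0 0 0 0;0 0 0 0;0 0 0 0;0 0 0 0;0 0 0 0" --jaw 1

```text
time: 31.3
tool_pos: [0.5735, -0.182, 0.0568]
tcp_rot: [-2.496, -1.908, -0.0]
wrist_force: [-0.4, -0.0, -0.2]
width: 1.001
grip_force: 0.0
```

Call:
carry_out --series "0 0 0.025 0;0 0 0.03 0;0 0 0.03 0;0 0 0 0;0.0064 0.0228 0 0;0.0064 0.0228 0 0;0.0064 0.0228 0 0;0.0064 0.0228 0 0;0 0 0 0;0 0 -0.03 0;0 0 -0.03 0;0 0 -0.02 0;0 0 -0.005 0;0 0 0 0;0 0 0 0"

```text
time: 33.17
tool_pos: [0.6003, -0.0911, 0.0581]
tcp_rot: [2.495, 1.907, 0.003]
wrist_force: [0.5, 0.9, 0.4]
width: 1.0
grip_force: 0.0
```

Call:
carry_out --series "0 0 0 0;0 0 0 0;0 0 0 0;0 0 0 0;0 0 0 0;0 0 0 0;0 0 0 0" --jaw -1 --grip_force 60

```text
time: 34.05
tool_pos: [0.5997, -0.0908, 0.0581]
tcp_rot: [2.495, 1.907, 0.001]
wrist_force: [-1.2, -0.1, 6.1]
width: 0.625
grip_force: 63.1
```

Call:
carry_out --series "0 0 0.005 0;0 0 0.01 0;0 0 0.015 0;0 0 0.015 0;0 0 0.015 0;0 0 0.015 0;0 0 0.015 0;0 0 0.015 0;0 0 0.015 0;0 0 0.01 0;0 0 0.01 0;0 0 0.005 0;0 0 0 0;0 0 0 0;0 0 0 0;0 0 0 0;0 0 0 0"

```text
time: 36.17
tool_pos: [0.599, -0.0908, 0.2016]
tcp_rot: [-2.496, -1.908, 0.0]
wrist_force: [-0.5, 0.2, -5.5]
width: 0.626
grip_force: 64.2
```

```bash
python3 wt.py; python3 - <<'E'
from h import *
o=[]
for n,sl in [("scene",(slice(100,400),slice(180,400))),("side",(slice(180,480),slice(220,440)))]:
    img,d,K,D,T=cam(n);o.append(img[sl]);P=cloud(d,K,D,T).reshape(-1,3)
    for k in (-1,1):
        c=(.598+k*.025,-.0905+k*.0917)
        m=(abs(P[:,2]-.091)<.006)&(np.hypot(P[:,0]-c[0],P[:,1]-c[1])<.036)
        Q=np.ascontiguousarray(P[m][:,:2].astype(np.float32));print(n,k,len(Q),cv2.minEnclosingCircle(Q),np.median(P[m][:,2]))
cv2.imwrite("pics/both3.png",cv2.resize(np.hstack(o),(800,545)))
E
```

```text
36.475 [ 0.59911859 -0.09077271  0.20181203] [ 0.14 -0.04 -6.2 ] [0.34 0.43 0.32] [ -0.   -48.34 -38.54   0.     0.     0.  ] 0.6318607827381721
scene -1 15 ((0.5963007211685181, -0.1851291060447693), 0.017600683495402336) 0.08808915220887381
scene 1 422 ((0.6245160102844238, 0.0016735262470319867), 0.028085114434361458) 0.09045282359177076
side -1 454 ((0.5731385946273804, -0.18463270366191864), 0.027837401255965233) 0.08995199360373751
side 1 25 ((0.643962025642395, -0.007326572202146053), 0.012683426029980183) 0.09006317714835677
```

View pics/both3.png

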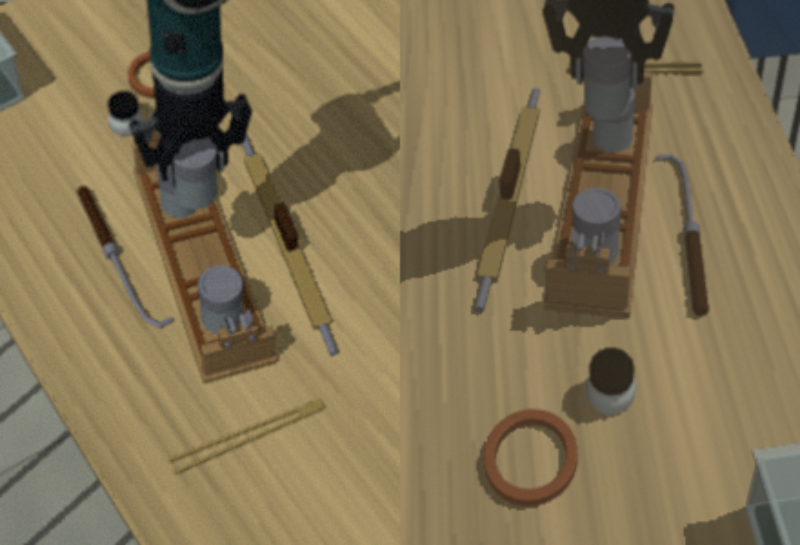

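The middle tin hangs upright, with its underside about 15 cm above the bench. Both lighter tins stand flat in their pockets, the bar lies on the bench, and the other things haven't moved. I'll hand it in.

```bash
python3 -c "
from workcell import bot
print(bot.finish_job())"
```

```text
the job is handed in; nothing more can be done
None
```

Job handed in, with no verdict returned: the bar is on the bench, the left (about 0.25 kg) and right (about 0.34 kg) tins are back in their pockets, and the heaviest, the middle tin (about 0.6 kg), is held upright with its underside about 15 cm above the bench.

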